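# Tip the used sample jars into the wash bin

### The arm

A 6-joint arm with a two-finger parallel gripper is mounted at the origin on the work surface. World frame = base frame: x ahead of the robot, y to its left, z up, the work surface at z = 0. Lengths are in mm, angles in rad, forces in N, time in s.
With the tool pointing down it reaches from about 275 to 750 mm from the base axis. Payload 10.2 kg.
Tool frame: the origin (TCP) lies between the finger pads; the fingertips stand 8 mm ahead of it and the grasp point (between the pads) lies 11 mm behind it; z points along the fingers, x is the direction in which the jaws open and shut, and the axes are right-handed (so a half turn about z gives the same grasp; the last joint's range is limited). The gripper opens to 85 mm and grips with 20 to 120 N. Pads are 22 mm wide; open, the fingers measure 114 mm over their backs; the gripper's body (76 mm by 85 mm) begins 54 mm behind the grasp point. The pads swing forward as they close: fully open they stand 13 mm farther back than shut.
Start: joints at [0.909, 0.313, 1.498, -0, 1.331, -0.223], TCP at [223.061, 475.263, 239.294] pointing down, gripper open.
Joint ranges: [-2.94, 2.94], [-0.97, 2.17], [0.19, 2.56], [-1.23, 4.37], [0.02, 3.11], [-2.88, 2.88]. Speed limits (rad/s): [2.39, 2.39, 3.01, 3.14, 3.14, 3.14].

### API

Orientations are given as a unit quaternion [w, x, y, z].
In Python, from rig import sense, eyes, ctrl gives the robot as it stands.
- The arm moves only by the tool move_arm, never from a script. Its argument "rows" is a list that holds one entry, the list of rows, each a list of 5 numbers: the shift along the tool's x, y, z in mm, then the turn about the tool's z in units of 6 degrees (1.0 is 6 degrees), then the gripper command: -1 is shut, 1 is fully open, values between are in proportion. In form: [[[dx, dy, dz, roll, jaw], ...]]. A call has 1 to 12 rows; each row is the pose to reach, as a shift and turn from the pose measured when the call began, along the tool's axes at that moment; what a row does not reach only later rows make up. A row lasts 1/8 s, in which the tool goes at most 62.5 mm and 10.7 degrees, less where a joint would pass 70% of its speed; a pose out of reach is approached as far as the arm can. A call with a gripper value outside its range is refused whole. The fingers move at their own pace and stop on an object; "squeeze" is the grip in N (left out, the last holds). Time passes only in rows, so rows that repeat a pose let the fingers close. It gives the time, the measured TCP pose, the force and the opening at its end, in the units of the state.
- sense(): the state, without advancing time (a new reading comes with each control period).
- eyes.capture(name): name is "side" or "top"; returns a dict with "color" (400x640x3 uint8, blue, green, red), "vertical_fov" (degrees; the focal length in pixels is half the picture's height over the tangent of half this angle, whatever the lens; pixels are square), "cx", "cy" (the principal point, pixels), "xyz" and "attitude" of the camera in the world. Camera axes: x right, y down, z forward; pixel columns grow to the right and rows downward; lengths in mm; the calibration is good to about 2 mm. A picture is of the moment at which its call begins. There is no depth.
- ctrl.finish_job(): hands the job in, once; it reports no verdict.
The state is a dict: "time_s": time; "joints": joint angles; "dq": joint speeds; "tau": joint torques, N m; "eef_pos": TCP position; "ee_rot": TCP orientation; "force": force on the tool from outside, world axes, zero at the start; "wrist_torque": the same for the moment, N m; "grip_width": opening from 0.0 (shut) to 1.0 (fully open).
Only numpy, scipy, OpenCV 4.12 (cv2) and the standard library are available. Lean on these libraries where they do the work, as an engineer would, in place of code of your own. Each camera call takes 0.05 s, during which the arm holds its last target. There are 200 camera calls.

### The job

Empty the steel sample tray into the wash bin by raising its lip end so that all four square jars slide out of the open mouth, keeping its pivot bar in the two slots of the stand and not touching the jars with the gripper. Then lower the tray gently, without letting it drop, until it lies level on the rest rail again, and leave everything else on the bench where it is.

Things in the scene. Friction and masses are not known exactly. Their poses are not given: they have to be found in the camera images.
- station: Fixed steel stand joined to a wash bin. Origin: on the bench below the tray's pivot axis. x along that axis, -y towards the bin, z up. Posts at x = +-95 mm (16 mm in x, 40 in y), 132 mm high, each with an open-topped slot. Base plate 230 mm (x), y = -20 to +130 mm, 8 mm thick. Bin: y = -24 to -234 mm, x = +-115 mm.
- cradle (a point): Rest place of the pivot bar's middle, between the two slots, 115 mm above the bench; axes as the station's. Slots: 14 mm wide, 23 mm deep, floor 109 mm above the bench.
- rail (a point): Top middle of the narrow rest rail (150 mm along x, 12 mm wide, legs at x = +-60 mm), 121 mm above the bench, at station y = +120 mm; axes as the station's.
- bin (a point): Centre of the wash bin's inner floor, 129 mm from the pivot axis, 4 mm above the bench; axes as the station's. Open top, inside 222 mm (x) by 202 mm (y), 4 mm walls; the wall next to the stand is 62 mm high, the others 110 mm.
- tray: Loose steel tray, 150 mm (x) by 220 (y), 45 high, 4 mm sheet, about 0.5 kg. Origin: centre of floor underside. Its -y end, above the bin, is open; walls on the other sides. Level, its pivot bar lies in the slots and its floor on the rail, origin 121 mm above the bench. At the +y end a flat lip sticks out. Beyond 75 degrees it overbalances.
- pivot (a point): Middle of the tray's round pivot bar (12 mm diameter, 214 mm long, along tray x, fixed under the floor, ends sticking out 32 mm on either side), at tray (0, -55, -6) mm; axes as the tray's.
- lip (a point): Middle of the lip's outer lower edge, at tray (0, 140, 41) mm; axes as the tray's. The lip is 4 mm thick, 150 mm long (x), sticks out 30 mm beyond the end wall, level with the rim. Below it all is free down to the bench. Raising it tips the tray.
- jar0: Square amber sample jar with a round white cap, standing in the tray: 45 x 45 mm, 62 mm high (cap 38 mm diameter, top 16 mm), about 50 g. Origin: centre of its underside, z up through the cap.
- jar1: Square amber sample jar with a round white cap, standing in the tray: 45 x 45 mm, 62 mm high (cap 38 mm diameter, top 16 mm), about 50 g. Origin: centre of its underside, z up through the cap.
- jar2: Square amber sample jar with a round white cap, standing in the tray: 45 x 45 mm, 62 mm high (cap 38 mm diameter, top 16 mm), about 50 g. Origin: centre of its underside, z up through the cap.
- jar3: Square amber sample jar with a round white cap, standing in the tray: 45 x 45 mm, 62 mm high (cap 38 mm diameter, top 16 mm), about 50 g. Origin: centre of its underside, z up through the cap.
- beaker_a: Glass beaker, 64 mm diameter, 85 mm high, beside the bin; not part of the job. Origin: centre of its underside.
- beaker_b: Glass beaker, 56 mm diameter, 70 mm high, beside the stand; not part of the job. Origin: centre of its underside.
- spatula: Spatula 170 mm long, lying beside the stand; not part of the job. Origin: centre of its underside.
- wash_bottle: White wash bottle, 66 mm diameter, 170 mm high, on the bench; not part of the job. Origin: centre of its underside.
- pocket_refractometer: Black hand refractometer about 185 mm long, 36 mm high, lying on the bench; not part of the job. Origin: centre of its underside.
- round_jar: Round amber jar, 64 mm diameter, 75 mm high, standing on the bench; not part of the job. Origin: centre of its underside.
- notebook: Closed blue notebook 150 x 110 x 18 mm, lying on the bench; not part of the job. Origin: centre of its underside.

How it is judged (in metres and radians):
On the way, in this order (a step that is already met when the one before it is completed fails the run):
1. the tray is being tipped: lip end raised by more than 17 degrees (angle between tray's own z axis and vertical above 0.3 rad), for 0.05 s.
2. all four jars are in the wash bin while the tray is still tipped (x of jar0 in the frame of bin between -0.115 and 0.115 m and y of jar0 in the frame of bin between -0.105 and 0.105 m and z of each of jar0, jar1, jar2, jar3 in the frame of bin below 0.115 m and x of jar1 in the frame of bin between -0.115 and 0.115 m and y of jar1 in the frame of bin between -0.105 and 0.105 m and x of jar2 in the frame of bin between -0.115 and 0.115 m and y of jar2 in the frame of bin between -0.105 and 0.105 m and x of jar3 in the frame of bin between -0.115 and 0.115 m and y of jar3 in the frame of bin between -0.105 and 0.105 m and angle between tray's own z axis and vertical above 0.1 rad), for 0.2 s.
At the end, for the whole second after the job is handed in: All four jars lie at rest inside the wash bin (origins within its inside outline and no more than 115 mm above its floor); the tray is level within 0.05 rad, its pivot bar in the slots (centre within 12 mm of the rest place), at rest on the stand (x of jar0 in the frame of bin between -0.115 and 0.115 m and y of jar0 in the frame of bin between -0.105 and 0.105 m and z of each of jar0, jar1, jar2, jar3 in the frame of bin below 0.115 m and x of jar1 in the frame of bin between -0.115 and 0.115 m and y of jar1 in the frame of bin between -0.105 and 0.105 m and x of jar2 in the frame of bin between -0.115 and 0.115 m and y of jar2 in the frame of bin between -0.105 and 0.105 m and x of jar3 in the frame of bin between -0.115 and 0.115 m and y of jar3 in the frame of bin between -0.105 and 0.105 m and linear speed of each of jar0, jar1, jar2, jar3 below 0.03 m/s and angle between tray's own z axis and vertical below 0.05 rad and distance between pivot and cradle below 0.012 m and linear speed of tray below 0.02 m/s); the robot touches nothing.
It fails at once if the tray's pivot bar left the slots (more than 25 mm from its rest place) (distance between pivot and cradle above 0.025 m).
It fails at once if the tray was dropped or flung (turning faster than 3.5 rad/s) (angular speed of tray above 3.5 rad/s).
It fails at once if the gripper touched a jar (contact force between the fingers and jar0 above 1 N or contact force between the fingers and jar1 above 1 N or contact force between the fingers and jar2 above 1 N or contact force between the fingers and jar3 above 1 N).
It fails at once if something else on the bench was moved by more than 30 mm (distance of any of beaker_a, beaker_b, spatula, wash_bottle, pocket_refractometer, round_jar, notebook from where it was at the start of the episode above 0.03 m).
It also fails if it takes over 51 s, if anything falls off the work surface, if the arm or the gripper's body presses on something with over 40 N, if the wrist force passes 120 N, or if a joint passes its speed limit or range.

## Working session

There is one attempt and no reset: what is moved stays moved. The work goes in short steps, Python scripts to look and compute and a tool call to move; the robot and the scene stay as the last step left them, time stands still between calls to the robot, and variables do not carry over. Pictures are saved under pics/ and viewed, about 8 in all and at most 12, crops included, and the job is handed in when it is done.

Besides the shell and the picture viewer there is one more tool, called as a command line: name --argument value ..., lists and objects as JSON in quotes. move_arm: Moves the arm, as the interface text tells. Its arguments: {"type":"object","properties":{"rows":{"type":"array","items":{"type":"array","items":{"type":"array","items":{"type":"number"}}}},"squeeze":{"type":"number"}},"required":["rows"]}

```bash
mkdir -p pics
python3 - <<'E'
from rig import sense, eyes
import cv2
s=sense(); print(s)
for n in("top","side"):
    c=eyes.capture(n); cv2.imwrite(f"pics/{n}0.png",c["color"]); print({k:v for k,v in c.items() if k!="color"})
E
```

```text
{'time_s': 0.0, 'joints': array([ 9.08596529e-01,  3.13441270e-01,  1.49847875e+00,  4.69231251e-06,
        1.33099678e+00, -2.23415185e-01]), 'dq': array([ 0.00026071, -0.00066022,  0.00114131, -0.00085512,  0.00100553,
       -0.00170009]), 'tau': array([ 4.02535661e-04, -4.12267256e+01, -2.59742761e+01, -1.37081743e-04,
        4.16475465e-03,  2.92206562e-05]), 'eef_pos': array([222.89298218, 475.0464135 , 238.72385294]), 'ee_rot': array([ 2.20263404e-04,  8.44049736e-01,  5.36264491e-01, -6.24365336e-04]), 'force': array([-0.42860424,  0.13040478,  0.2866001 ]), 'wrist_torque': array([ 0.02007663, -0.03224244,  0.00312561]), 'grip_width': 1.002113442270657}
{'vertical_fov': 54.461192623581695, 'cx': 326.6406638577908, 'cy': 195.66804935186786, 'xyz': array([ 427.56722653,  -73.34194818, 1290.76801869]), 'attitude': array([-0.04120784,  0.71045413, -0.70165655,  0.03514146])}
{'vertical_fov': 51.63548635906991, 'cx': 319.6111490369471, 'cy': 195.51796587201684, 'xyz': array([  285.07862395, -1202.8656544 ,  1149.06216702]), 'attitude': array([-0.40718369,  0.90404089, -0.11852525,  0.05350955])}
```

View pics/top0.png

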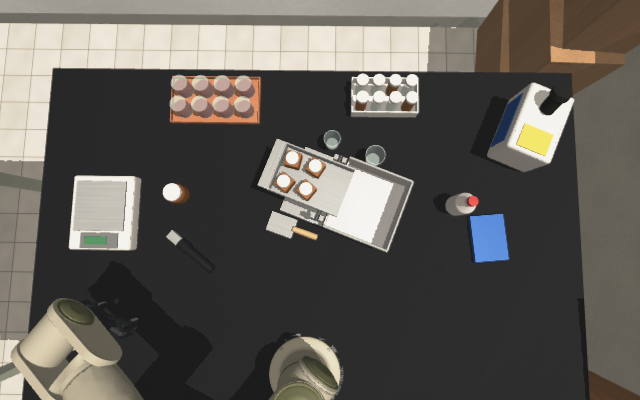

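View pics/side0.png

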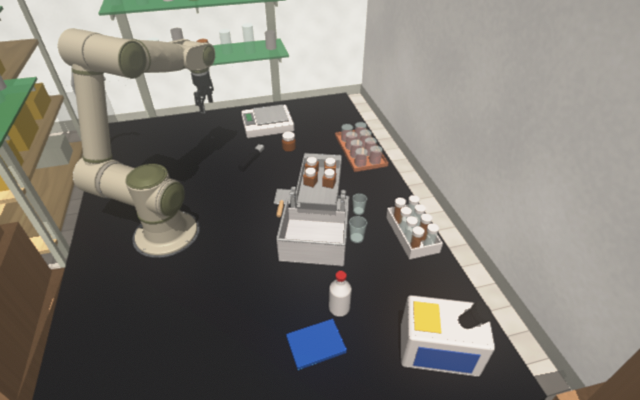

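Run:
```python
import cv2
a=cv2.imread("pics/top0.png")[130:260,245:425]
cv2.imwrite("pics/topc.png",cv2.resize(a,None,fx=4.4,fy=4.4,interpolation=cv2.INTER_CUBIC))
```

```text
(no output)
```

View pics/topc.png

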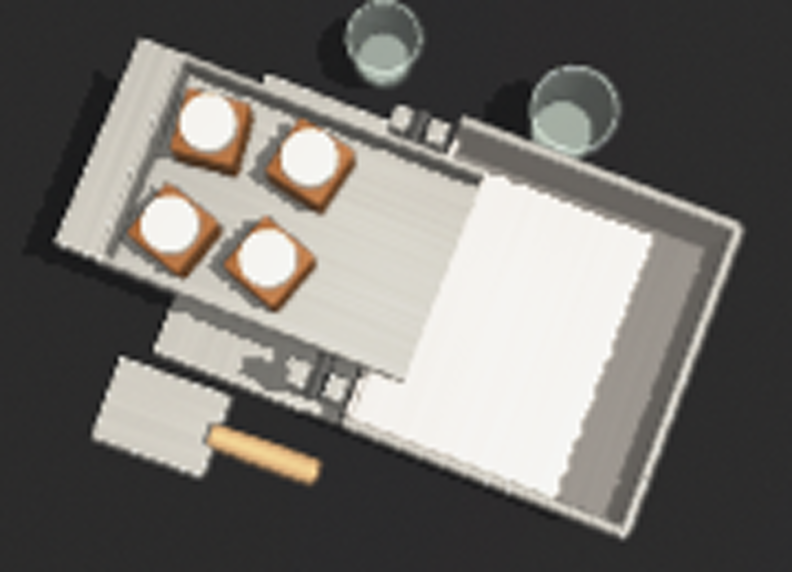

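Top view: lip corners at crop (143,40) and (60,243), and bin outer corners at about (740,230) and (625,535). The jars stand against the end wall, so there's no room for a finger inside the tray. I'll push and lift the lip's outer edge with shut fingers, following an arc about the pivot.

```bash
cat > h.py <<'E'
import numpy as np
from scipy.spatial.transform import Rotation as R
def rot(q): return R.from_quat([q[1],q[2],q[3],q[0]])
def ray(c,px,z):
    f=200/np.tan(np.radians(c["vertical_fov"]/2))
    d=rot(c["attitude"]).apply([(px[0]-c["cx"])/f,(px[1]-c["cy"])/f,1])
    return c["xyz"]+d*(z-c["xyz"][2])/d[2]
def proj(c,p):
    f=200/np.tan(np.radians(c["vertical_fov"]/2))
    v=rot(c["attitude"]).inv().apply(np.array(p)-c["xyz"]); return [c["cx"]+f*v[0]/v[2],c["cy"]+f*v[1]/v[2]]
E
python3 - <<'E'
from h import *
from rig import eyes
import cv2
c=eyes.capture("top")
s=eyes.capture("side")
P=lambda x,y,z:ray(c,(245+x/4.4-.4,130+y/4.4-.4),z)[:2]
l1=P(143,40,166);l2=P(60,243,166);b1=P(740,230,110);b2=P(625,535,110);b0=P(345,425,62)
print("lip",l1,l2,np.linalg.norm(l1-l2),"bin",b1,b2,np.linalg.norm(b1-b2))
ml=(l1+l2)/2;mb=(b1+b2)/2
d=ml-mb;L=np.linalg.norm(d);u=d/L;print("len (429)",L,"u",u,"yaw of y",np.degrees(np.arctan2(u[1],u[0])))
e=(l1-l2);print("perp",e/np.linalg.norm(e)@u,(b1-b2)/np.linalg.norm(b1-b2)@u)
piv=(ml-u*195+mb+u*234)/2;print("pivot",piv,"lip",ml)
# overlay predicted points in side view
im=s["color"].copy();x=np.array([u[1],-u[0]])
for X,Y,Z in[(75,195,166),(-75,195,166),(-115,-234,110),(115,-234,110),(107,0,115),(-107,0,115)]:
    q=proj(s,[*(piv+X*x+Y*u),Z]);cv2.circle(im,(int(round(q[0]*4)),int(round(q[1]*4))),6,(0,0,255),1,shift=2)
im=cv2.resize(im[130:280,240:400],None,fx=4,fy=4,interpolation=cv2.INTER_CUBIC);cv2.imwrite("pics/s1.png",im)
np.savez("st.npz",piv=piv,u=u)
t=rot([2.20e-4,.84405,.53626,-6.2e-4]).as_matrix();print(t.round(3))
E
```

```text
lip [717.42186358  85.9927886 ] [578.96401315 137.53191296] 147.73915420785207 bin [ 601.2239771  -325.61667432] [ 389.87175216 -244.88768899] 226.24529179023247
len (429) 425.3481603318167 u [0.35887089 0.93338721] yaw of y 68.96913017454155
perp 0.010711668437399005 0.0021956663250767144
pivot [578.86838389 -68.54386485] lip [648.19293836 111.76235078]
[[ 0.425  0.905 -0.001]
 [ 0.905 -0.425 -0.001]
 [-0.001 -0.    -1.   ]]
```

View pics/s1.png

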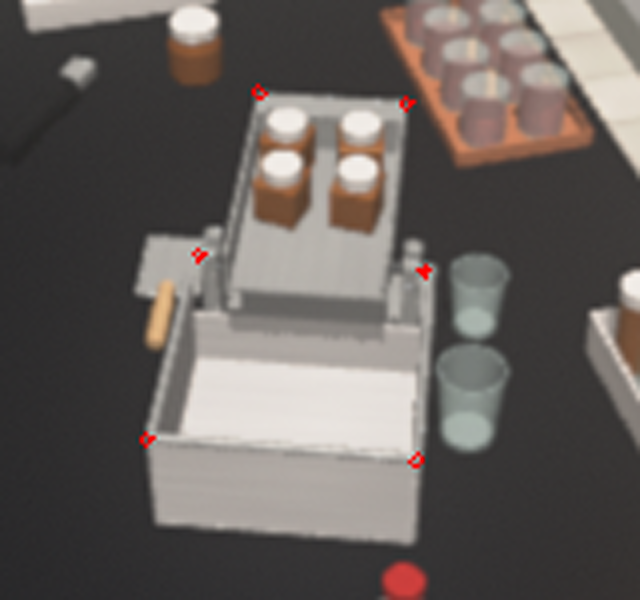

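move_arm --rows '[[[-12, 60, 0, 1.4, -1], [-24, 119, 0, 2.8, -1], [-36, 179, 0, 4.2, -1], [-48, 238, 0, 5.6, -1], [-60, 298, 0, 7, -1], [-72, 358, 0, 8.4, -1], [-84, 417, 0, 9.8, -1], [-96, 477, 0, 11.2, -1], [-104, 515, 0, 12.8, -1], [-108, 536, 0, 14.3, -1], [-108, 536, 0, 14.3, -1], [-108, 536, 0, 14.3, -1]]]' --squeeze 40

```text
time_s: 1.7
eef_pos: [661.7, 150.4, 238.9]
ee_rot: [0.0, 0.984, -0.18, -0.0]
force: [-0.1, 0.6, 0.0]
grip_width: 0.004
```

```bash
cat > st.py <<'E'
from h import *
from rig import sense
def main():
    s=sense();T=rot(s["ee_rot"]).as_matrix();d=np.load("st.npz");u=d["u"];x=np.array([u[1],-u[0]])
    p=s["eef_pos"];r=p[:2]-d["piv"]
    print("t",s["time_s"],"tcp",p.round(1),"stn x,y,z-115",(r@x).round(1),(r@u).round(1),(p[2]-115).round(1),"w",round(s["grip_width"],2))
    B=np.c_[[*x,0],[*u,0],[0,0,1]]
    print("tool axes in station\n",(B.T@T).round(3),"F stn",(B.T@s["force"]).round(1),"j",s["joints"].round(2))
main()
E
python3 st.py
```

```text
t 1.7 tcp [661.7 150.4 238.9] stn x,y,z-115 -1.3 234.1 123.9 w 0.0
tool axes in station
 [[ 1.     0.005 -0.001]
 [ 0.005 -1.    -0.001]
 [-0.001  0.001 -1.   ]] F stn [-0.3  0.5  0. ] j [ 0.05  0.67  0.95 -0.    1.52  0.41]
```

move_arm --rows '[[[1, 0, 40, 0, -1], [1, 0, 77, 0, -1], [1, 0, 77, 0, -1], [1, 12, 77, 0, -1], [1, 20, 77, 0, -1], [1, 22, 77, 0, -1], [1, 24, 77, 0, -1], [1, 25, 77, 0, -1]]]'

```text
time_s: 2.7
eef_pos: [653.7, 126.6, 162.1]
ee_rot: [0.0, 0.984, -0.18, -0.0]
force: [-0.8, -0.6, -1.2]
grip_width: 0.0
```

```bash
python3 st.py
python3 - <<'E'
from rig import eyes
import cv2
a=eyes.capture("side")["color"][100:220,250:390];cv2.imwrite("pics/s2.png",cv2.resize(a,None,fx=5,fy=5,interpolation=cv2.INTER_CUBIC))
E
```

```text
t 2.7 tcp [653.7 126.6 162.1] stn x,y,z-115 -0.2 209.0 47.1 w 0.0
tool axes in station
 [[ 1.     0.005 -0.001]
 [ 0.005 -1.    -0.001]
 [-0.001  0.001 -1.   ]] F stn [-0.5 -0.9 -1.2] j [ 0.02  0.69  1.12 -0.    1.33  0.38]
```

View pics/s2.png

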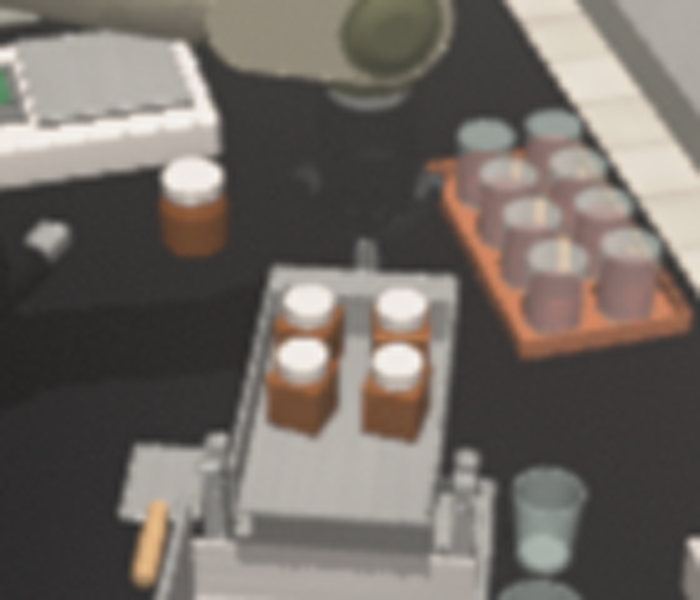

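The fingers (crop 365,255) stand just behind the middle of the lip, and the tray is undisturbed. Next I creep to contact.

move_arm --rows '[[[0, 1, 0, 0, -1], [0, 2, 0, 0, -1], [0, 3, 0, 0, -1], [0, 4, 0, 0, -1], [0, 4, 0, 0, -1]]]'

```text
time_s: 3.38
eef_pos: [652.3, 123.3, 162.0]
ee_rot: [-0.0, 0.984, -0.18, -0.0]
force: [1.6, 4.0, -0.9]
grip_width: 0.002
```

```bash
python3 st.py|grep -v '\[\['
```

```text
t 3.375 tcp [652.3 123.3 162. ] stn x,y,z-115 -0.3 205.5 47.0 w 0.0
tool axes in station
 [ 0.006 -1.     0.   ]
 [-0.001 -0.    -1.   ]] F stn [ 0.1  4.3 -0.9] j [0.01 0.68 1.13 0.   1.33 0.37]
```

move_arm --rows '[[[0, 3, -3, 0, -1], [0, 4, -7, 0, -1], [0, 6, -13.5, 0, -1], [0, 8, -20, 0, -1], [0, 10.5, -26.5, 0, -1], [0, 13, -33, 0, -1], [0, 16, -39.5, 0, -1], [0, 16, -39.5, 0, -1]]]'

```text
time_s: 4.38
eef_pos: [646.8, 109.0, 202.3]
ee_rot: [-0.001, 0.984, -0.18, 0.0]
force: [2.2, 6.2, 0.5]
grip_width: -0.001
```

```bash
python3 st.py|grep -v '\[\['
python3 - <<'E'
from rig import eyes
import cv2
a=eyes.capture("side")["color"][100:250,250:390];cv2.imwrite("pics/s3.png",cv2.resize(a,None,fx=4,fy=4,interpolation=cv2.INTER_CUBIC))
E
```

```text
t 4.375 tcp [646.8 109.  202.3] stn x,y,z-115 -0.3 190.1 87.3 w -0.0
tool axes in station
 [ 0.006 -1.     0.002]
 [ 0.    -0.002 -1.   ]] F stn [-0.1  6.6  0.5] j [-0.01  0.63  1.11  0.    1.4   0.35]
```

View pics/s3.png

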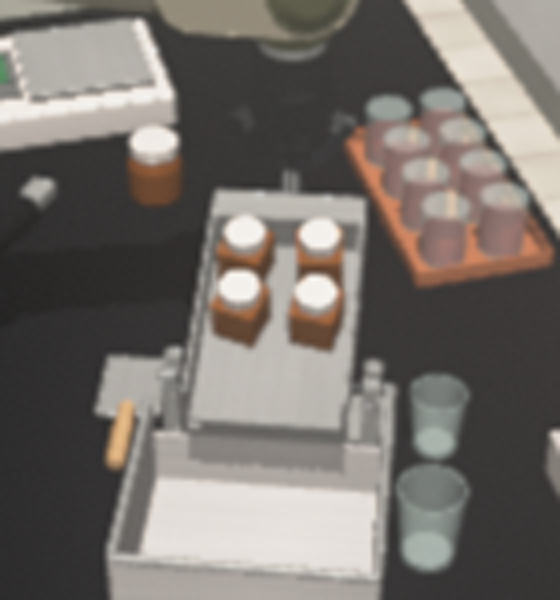

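The tray is tilted about 12°, with the lip edge against the fingers and the jars still standing. I continue to about 24°.

move_arm --rows '[[[0, 2.5, -4.5, 0, -1], [0, 4.8, -9.4, 0, -1], [0, 7.5, -14, 0, -1], [0, 10, -18.5, 0, -1], [0, 13, -23, 0, -1], [0, 15.8, -27.3, 0, -1], [0, 19, -31.5, 0, -1], [0, 22, -36, 0, -1], [0, 22, -36, 0, -1]]]'

```text
time_s: 5.55
eef_pos: [639.0, 88.1, 238.2]
ee_rot: [-0.001, 0.984, -0.18, 0.0]
force: [1.9, 4.3, -0.9]
grip_width: 0.002
```

```bash
python3 st.py|grep -v '\[\['
python3 - <<'E'
from rig import eyes
import cv2
a=eyes.capture("side")["color"][100:250,250:390];cv2.imwrite("pics/s4.png",cv2.resize(a,None,fx=4,fy=4,interpolation=cv2.INTER_CUBIC))
E
```

```text
t 5.55 tcp [639.   88.1 238.2] stn x,y,z-115 -0.1 167.8 123.2 w 0.0
tool axes in station
 [ 0.006 -1.     0.002]
 [ 0.    -0.002 -1.   ]] F stn [ 0.2  4.7 -0.9] j [-0.04  0.59  1.09  0.    1.46  0.32]
```

View pics/s4.png

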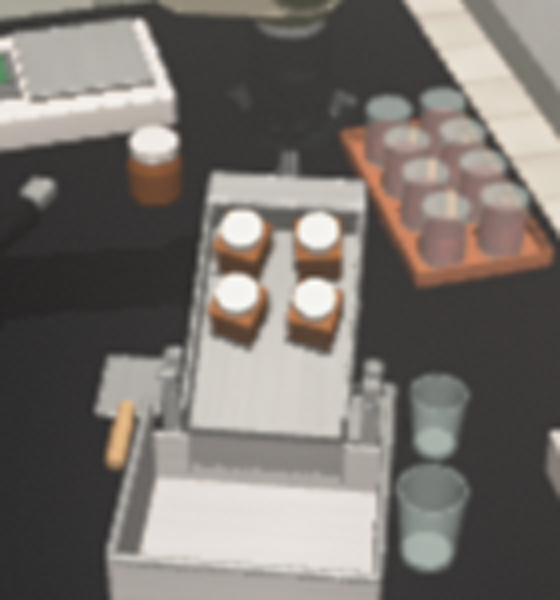

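At about 24° the jars haven't slid yet. I continue slowly to about 38°.

move_arm --rows '[[[0, 3.5, -4, 0, -1], [0, 6.6, -8, 0, -1], [0, 10, -12, 0, -1], [0, 13.6, -16, 0, -1], [0, 17.5, -19.5, 0, -1], [0, 21, -23.3, 0, -1], [0, 25, -27, 0, -1], [0, 29, -30.4, 0, -1], [0, 33, -33.7, 0, -1], [0, 35, -35.5, 0, -1], [0, 35, -35.5, 0, -1], [0, 35, -35.5, 0, -1]]]'

```text
time_s: 7.1
eef_pos: [626.6, 55.5, 273.3]
ee_rot: [-0.001, 0.984, -0.18, 0.0]
force: [0.7, 1.1, -0.4]
grip_width: 0.003
```

```bash
python3 st.py|grep -v '\[\['
python3 - <<'E'
from rig import eyes
import cv2
a=eyes.capture("side")["color"][100:270,250:390];cv2.imwrite("pics/s5.png",cv2.resize(a,None,fx=3.5,fy=3.5,interpolation=cv2.INTER_CUBIC))
E
```

```text
t 7.1 tcp [626.6  55.5 273.3] stn x,y,z-115 0.1 132.9 158.3 w 0.0
tool axes in station
 [ 0.006 -1.     0.002]
 [ 0.    -0.002 -1.   ]] F stn [ 0.2  1.2 -0.4] j [-0.1   0.53  1.09  0.    1.52  0.26]
```

View pics/s5.png

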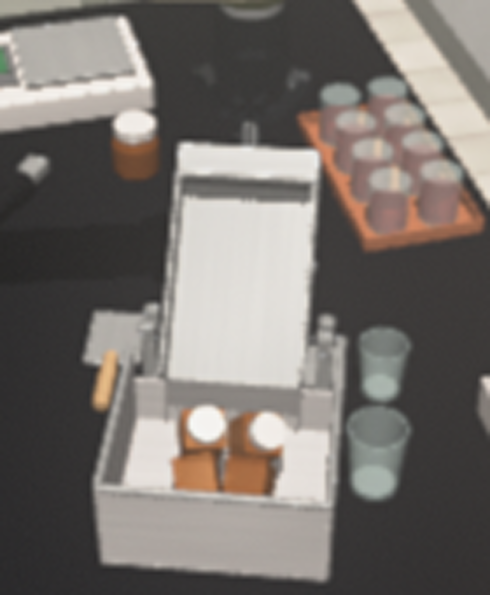

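All four jars are in the bin (crop about 205,425; 265,432; 195,470; 245,475), and the tray is empty at about 38°. I hold briefly, then lower along the same arc.

move_arm --rows '[[[0, 0, 0, 0, -1], [0, 0, 0, 0, -1], [0, -2, 1.5, 0, -1], [0, -5, 4, 0, -1], [0, -8, 6.5, 0, -1], [0, -12, 10, 0, -1], [0, -16, 13.6, 0, -1], [0, -20, 17.3, 0, -1], [0, -23.4, 21, 0, -1], [0, -27, 25, 0, -1], [0, -30.4, 28.8, 0, -1], [0, -30.4, 28.8, 0, -1]]]'

```text
time_s: 8.65
eef_pos: [637.5, 84.5, 244.3]
ee_rot: [-0.001, 0.984, -0.179, 0.0]
force: [1.5, 3.7, 2.2]
grip_width: 0.001
```

```bash
python3 st.py|grep -v '\[\['
```

```text
t 8.65 tcp [637.5  84.5 244.3] stn x,y,z-115 -0.2 163.9 129.3 w 0.0
tool axes in station
 [ 0.006 -1.     0.002]
 [-0.    -0.002 -1.   ]] F stn [0.1 4.  2.2] j [-0.05  0.58  1.09  0.    1.47  0.31]
```

move_arm --rows '[[[0, -3.5, 4, 0, -1], [0, -6.6, 8, 0, -1], [0, -10, 12, 0, -1], [0, -12.8, 16.5, 0, -1], [0, -16, 21, 0, -1], [0, -18.5, 25.5, 0, -1], [0, -21.5, 30, 0, -1], [0, -23.8, 34.5, 0, -1], [0, -26.5, 39, 0, -1], [0, -28.5, 44, 0, -1], [0, -28.5, 44, 0, -1]]]'

```text
time_s: 10.02
eef_pos: [647.4, 111.4, 199.7]
ee_rot: [-0.001, 0.984, -0.179, -0.0]
force: [0.2, 2.0, -0.8]
grip_width: 0.003
```

```bash
python3 st.py|grep -v '\[\['
python3 - <<'E'
from rig import eyes
import cv2
a=eyes.capture("side")["color"][100:270,250:390];cv2.imwrite("pics/s6.png",cv2.resize(a,None,fx=3.5,fy=3.5,interpolation=cv2.INTER_CUBIC))
E
```

```text
t 10.025 tcp [647.4 111.4 199.7] stn x,y,z-115 -0.6 192.5 84.7 w 0.0
tool axes in station
 [ 0.006 -1.     0.002]
 [-0.001 -0.002 -1.   ]] F stn [-0.6  1.9 -0.8] j [-0.01  0.64  1.1   0.    1.4   0.35]
```

View pics/s6.png

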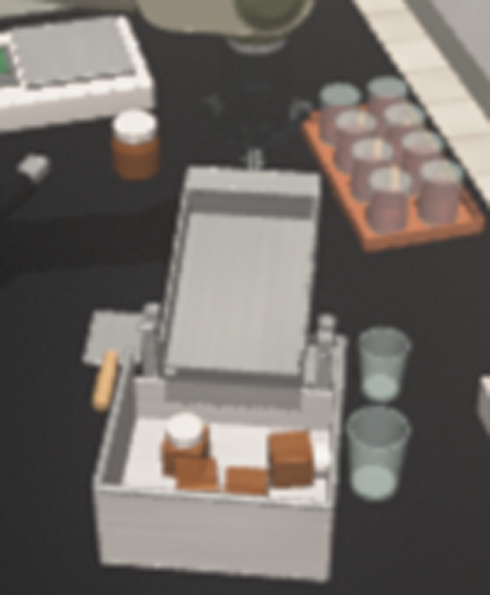

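move_arm --rows '[[[0, -1, 3, 0, -1], [0, -2.5, 6.4, 0, -1], [0, -4, 9.6, 0, -1], [0, -5, 12.8, 0, -1], [0, -6.5, 16, 0, -1], [0, -7.5, 19.4, 0, -1], [0, -8.5, 22.7, 0, -1], [0, -10, 26, 0, -1], [0, -11, 29.5, 0, -1], [0, -12, 32.7, 0, -1], [0, -12.5, 36, 0, -1], [0, -13, 38, 0, -1]]]'

```text
time_s: 11.58
eef_pos: [651.9, 123.4, 161.9]
ee_rot: [-0.001, 0.984, -0.179, -0.0]
force: [-0.5, 0.8, -0.3]
grip_width: -0.002
```

```bash
python3 st.py|grep -v '\[\['
```

```text
t 11.575 tcp [651.9 123.4 161.9] stn x,y,z-115 -0.7 205.3 46.9 w -0.0
tool axes in station
 [ 0.006 -1.     0.001]
 [-0.001 -0.001 -1.   ]] F stn [-0.8  0.6 -0.3] j [0.01 0.68 1.13 0.   1.33 0.37]
```

Near level with almost no force. I retreat gently, then rise clear.

move_arm --rows '[[[0, -0.5, 1, 0, -1], [0, -1, 1, 0, -1], [0, -1.5, 1, 0, -1], [0, -2.5, 1, 0, -1], [0, -4, 1, 0, -1], [0, -10, 1, 0, -1], [0, -40, 0, 0, -1], [0, -70, 0, 0, -1], [0, -70, -50, 0, -1], [0, -70, -100, 0, -1], [0, -70, -100, 0, -1], [0, -70, -100, 0, -1]]]'

```text
time_s: 13.08
eef_pos: [676.5, 188.9, 260.9]
ee_rot: [-0.001, 0.984, -0.179, -0.001]
force: [0.1, 0.5, -0.9]
grip_width: 0.003
```

```bash
python3 st.py|grep -v '\[\['
python3 - <<'E'
from rig import eyes
from h import *
import cv2
a=eyes.capture("side")["color"]
d=np.load("st.npz");u=d["u"];x=np.array([u[1],-u[0]]);s=eyes.capture("side");im=s["color"].copy()
for X,Y,Z in[(75,195,166),(-75,195,166),(75,-55,121),(-75,-55,121)]:
    q=proj(s,[*(d["piv"]+X*x+Y*u),Z]);cv2.circle(im,(int(round(q[0]*4)),int(round(q[1]*4))),6,(0,0,255),1,shift=2)
print("diff",np.abs(a.astype(int)-s["color"]).max())
cv2.imwrite("pics/s7.png",cv2.resize(im[120:290,230:400],None,fx=3.5,fy=3.5,interpolation=cv2.INTER_CUBIC))
b=cv2.absdiff(cv2.imread("pics/side0.png"),s["color"]).max(2)
print(b[195:250,345:370].mean(),b[185:220,270:292].mean(),b[260:370,280:350].mean())
E
```

```text
t 13.075 tcp [676.5 188.9 260.9] stn x,y,z-115 -1.3 275.3 145.9 w 0.0
tool axes in station
 [ 0.006 -1.     0.001]
 [-0.002 -0.001 -1.   ]] F stn [-0.1  0.5 -0.9] j [0.11 0.73 0.79 0.   1.62 0.47]
diff 44
1.2916363636363637 1.0038961038961038 1.1953246753246753
```

View pics/s7.png

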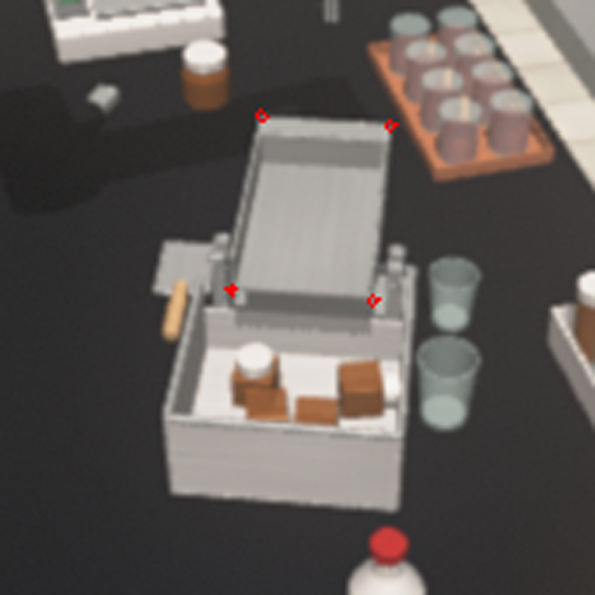

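Run:
```python
from rig import eyes,ctrl
import cv2
a=eyes.capture("side")["color"]; b=eyes.capture("side")["color"]
d=cv2.absdiff(a,b).max(2); m=d[200:260,275:350].max(); print("bin diff",m,"tray",d[150:205,290:345].max())
a0=cv2.imread("pics/side0.png"); print("lip edge diff",cv2.absdiff(a0,b).max(2)[152:158,300:345].mean())
if d[200:260,275:350].mean()<3: print(ctrl.finish_job())
```

```text
bin diff 3 tray 3
lip edge diff 7.4037037037037035
the job is handed in; nothing more can be done
None
```

I emptied the tray into the wash bin and lowered it back onto the rest rail; the job is handed in at about 13 s of the 51 s allowed. No verdict was reported.

**How it was done:** The tool only points down and the jars stood close to the end wall, so there was no room for a finger inside the tray. I shut the fingers, pressed them against the lip's outer edge and raised it along an arc about the pivot. The tray had reached about 38° when I next looked, and all four jars were in the bin. I then lowered it along the same arc and drew the fingers back. The push on the lip read at most about 7 N at the points I checked.

**Last checks:**
- **Jars:** All four lie in the bin. One shifted after the slide, but two final pictures in a row showed no motion in the bin.
- **Tray:** The lip and mouth corners line up with the predicted level position by eye, and two final pictures in a row showed no motion. I did not measure the tilt angle or the pivot position directly. The small image difference from the start at the lip (mean 7 of 255) I put down to shadows and the moved jars, but I did not check that.
- **Other things on the bench:** The image areas around the beakers, the spatula, and the notebook and wash bottle match the start picture (mean difference about 1 of 255). I only looked at the round jar by eye, and I did not compare the refractometer.
- **Gripper:** It is raised about 80 mm behind the lip and clear of everything.

One check disagreed. The first pair of final pictures differed in places (up to 44 of 255), probably because the arm was still settling; I did not locate it. The repeat pair, checked at the bin and tray only, differed by at most 3.

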